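# Walk the lamp power supply home onto its sprung stop

### The arm

A 6-joint arm with a two-finger parallel gripper is mounted at the origin on the work surface. World frame = base frame: x ahead of the robot, y to its left, z up, the work surface at z = 0. Lengths are in m, angles in rad, forces in N, time in s.
With the tool pointing down it reaches from about 0.225 to 0.875 m from the base axis. Payload 3.4 kg.
Tool frame: the origin (TCP) lies at the very end of the fingers, on their centre line; the grasp point (between the pads) lies 19 mm behind it; x points along the fingers, z is the direction in which the jaws open and shut, and the axes are right-handed (so a half turn about x gives the same grasp; the last joint's range is limited). The gripper opens to 85 mm and grips with 20 to 120 N. Pads are 22 mm wide; open, the fingers measure 114 mm over their backs; the gripper's body (76 mm by 85 mm) begins 54 mm behind the grasp point. The pads swing forward as they close: fully open they stand 13 mm farther back than shut.
Start: joints at [-1.432, 0.276, 1.505, -0, 1.361, -0.121], TCP at [0.148, -0.556, 0.231] pointing down, gripper open.
Joint ranges: [-2.89, 2.89], [-0.75, 2.08], [0.22, 2.7], [-1.18, 4.32], [0.11, 2.71], [-2.7, 2.7]. Speed limits (rad/s): [2.57, 2.57, 3.14, 3.14, 3.14, 3.14].

### API

Orientations are given as a unit quaternion [w, x, y, z].
In Python, from rig import manip, viewer, finder gives the robot as it stands.
- The arm moves only by the tool move_arm, never from a script. Its argument "rows" is a list of rows, each a list of 3 entries, a list of its own where there are three numbers: the shift along the tool's x, y, z in mm, then the turn about the tool's x in rad, then the finger opening in mm, from 0 to 85.4. A call has 1 to 8 rows; each row is the pose to reach, as a shift and turn from the pose measured when the call began, along the tool's axes at that moment; what a row does not reach only later rows make up. A row lasts 1/12 s, in which the tool goes at most 41.7 mm and 7.16 degrees, less where a joint would pass 70% of its speed; a pose out of reach is approached as far as the arm can. A call with a gripper value outside its range is refused whole. The fingers move at their own pace and stop on an object; "force" is the grip in N (left out, the last holds). Time passes only in rows, so rows that repeat a pose let the fingers close. It gives the time, the measured TCP pose, the force and the opening at its end, in the units of the state.
- manip.get_state(): the state, without advancing time (a new reading comes with each control period).
- viewer.get_image(name): name is "scene" or "top" or "wrist"; returns the picture (384x512x3 uint8, red, green, blue); there is no depth.
- viewer.get_calibration(name): a dict with "mtx" (3x3 intrinsics, pixels), "k1" (the pictures are not rectified: a ray, as slopes to the right and down, at radius r is drawn at 1 + k1 r^2 times it, then the intrinsics apply), "R" (3x3) and "t" (3): a world point X has camera coordinates R X + t. Camera axes: x right, y down, z forward; pixel columns grow to the right and rows downward; lengths in m; the calibration is good to about 2 mm. A picture is of the moment at which its call begins: read the wrist's pose just before it. get_calibration takes no time and is no camera call; for the wrist camera it gives the pose at the moment of the call.
- manip.sign_off(): hands the job in, once; it reports no verdict.
Trained networks look in the newest picture that a camera, given by its name, has taken for a name from the list of things; names that differ only in an ending like _2 or _b are one class to them, and where a whole thing is asked for, a point or a joint stands for the part that bears it (a point fixed in the world has none). Each returns a list of dicts, best first, with "score" (0 to 1); they miss things now and then, are a little off and sometimes report something else, mostly with a low value. They report only what shows in the picture. A call takes as long as a camera call.
- finder.look_for(target, camera): "centre" ([column, row] in pixels, amid what is visible of it).
- finder.trace(target, camera): "mask" (384x512 bool, what is visible of it) and "centre" ([column, row] in pixels, amid what is visible of it).
The state is a dict: "clock": time; "qpos": joint angles; "qd": joint speeds; "effort": joint torques, N m; "position": TCP position; "ee_rot": TCP orientation; "contact_force": force on the tool from outside, world axes, zero at the start; "moment": the same for the moment, N m; "width": finger opening in m.
Only numpy, scipy, OpenCV 4.12 (cv2) and the standard library are available. Lean on these libraries where they do the work, as an engineer would, in place of code of your own. Each camera call takes 0.05 s, during which the arm holds its last target.

### The job

Walk the heavy lamp power supply forward along the bench into its guide rails by gentle alternating pushes on the two corners of its control panel, keeping off the controls. Carry on by feel until it has pushed the hidden sprung stop back a few millimetres, but do not ram the stop to its end; leave the supply standing square in the bay and the other things undisturbed.

Things in the scene. Friction and masses are not known exactly. Their poses are not given: they have to be found in the camera images.
- case: Lamp power supply: off-white case, about 2 kg, 140 long (x) x 200 wide (y) x 70 high. Origin: centre of underside. +x points into the bay; the control panel is the flat face at x = -70, towards the robot. Push only on its plain ends, y = 52 to 98 either side. Friction about 0.6: sliding it takes 9 to 14 N, a corner less; pushed at one end it turns about a point some 100 beyond its middle.
- controls: Controls on the panel: knob, rocker switch and two sockets, within 45 either side of the middle of the panel, 20 to 57 above the bench, standing up to 18 out of the panel. Fixed to the case; same origin and axes as the case. Must not be pressed.
- bay: Fixed bay. Origin on the bench midway between the rails; +x is the way in. Two rails 30 high, 8 thick, 208 apart inside (4 play each side), parallel from x = -20 to 65, flaring to 240 apart from x = -20 back to -65. A white shelf, underside 100 and top 112 above the bench, covers x = 0 to 150, y = -132 to 132. The bench is the bay's floor.
- stop: Fixed grey block at the back of the bay under the shelf (x = 92 to 142; origin and axes are the bay's) with a rubber-tipped spring plunger on the middle line, 36 up, aimed at the robot. Its free tip is anywhere from x = 4 to 24, different each time and not reported. It gives at 6 N, then 0.3 N more per mm, bottoming hard after 15 mm; bench friction holds the case against it.
- oil_bottle: Bystander: small amber bottle, 38 across, 75 high, standing beside the case. Origin under its centre.
- slide_box: Bystander: grey box 100 x 80 x 35 beside the bay. Origin under its centre.
- objective_jar: Bystander: clear jar with black lid, 48 across, 60 high, on the bay's shelf. Origin under its centre.
- dish: Bystander: shallow glass dish, 90 across, 16 high. Origin under its centre.
- mouse: Bystander: computer mouse, 105 x 60 x 33. Origin under its centre.
- screwdriver: Bystander: screwdriver about 190 long, lying on the bench. Origin under its middle.

How it is judged:
On the way, in this order (a step that is already met when the one before it is completed fails the run):
1. the case stands between the parallel rails, roughly square, not yet on the plunger (x of case in the frame of bay above -0.075 m and angle between the x axis of case and the x axis of bay, either way round below 0.12 rad and contact force between case and stop below 0.5 N), for 0.05 s.
2. the case has begun to press the sprung plunger (contact force between case and stop above 5 N), for 0.1 s.
At the end, for the whole second after the job is handed in: The case stands flat and still, square to the bay within 0.04 rad, and presses the sprung plunger with 6.5 to 8.8 N, that is, has pushed it back by about 2 to 9 mm (contact force between case and stop between 6.5 and 8.8 N and angle between the x axis of case and the x axis of bay, either way round below 0.04 rad and angle between case's own z axis and vertical below 0.03 rad and linear speed of case below 0.005 m/s); the robot touches nothing.
It fails at once if the case is rammed against the stop or the rails (over 28 N on the bay, or over 14 N on the plunger, which means it has bottomed) (contact force between case and bay above 28 N or contact force between case and stop above 14 N).
It fails at once if the robot shoves the case with more than 60 N (contact force between any of the fingers, the arm and case above 60 N).
It fails at once if the controls are pressed (over 2 N) (contact force between any of the fingers, the arm and controls above 2 N).
It fails at once if the case is lifted or tipped (height (world z) of case above 0.015 m or angle between case's own z axis and vertical above 0.12 rad).
It fails at once if a bystander is moved by more than 20 mm (distance of any of oil_bottle, slide_box, objective_jar, dish, mouse, screwdriver from where it was at the start of the episode above 0.02 m).
It also fails if it takes over 72 s, if anything falls off the work surface, if the arm or the gripper's body presses on something with over 40 N, if the wrist force passes 120 N, or if a joint passes its speed limit or range.

## Working session

There is one attempt and no reset: what is moved stays moved. The work goes in short steps, Python scripts to look and compute and a tool call to move; the robot and the scene stay as the last step left them, time stands still between calls to the robot, and variables do not carry over. Pictures are saved under pics/ and viewed, and the job is handed in when it is done.

Besides the shell and the picture viewer there is one more tool, called after ">>>" by a JSON object that holds its "fn" and its "kwargs". move_arm: Moves the arm, as the interface text tells. Its arguments: {"type":"object","properties":{"rows":{"type":"array"},"force":{"type":"number"}},"required":["rows"]}

```bash
ls; mkdir -p pics
python3 - <<'E'
from rig import manip, viewer, finder
import cv2
print(manip.get_state())
for n in("scene","top"):
    im=viewer.get_image(n); cv2.imwrite(f"pics/{n}0.png",im[:,:,::-1])
    c=viewer.get_calibration(n); print(n,c)
    for t in("case","controls","bay","stop","oil_bottle","slide_box","objective_jar","dish","mouse","screwdriver"):
        r=finder.look_for(t,n); print(t,[(x["centre"],round(x["score"],2)) for x in r[:2]])
print(manip.get_state()["clock"])
E
```

```text
pics
{'clock': 0.0, 'qpos': array([-1.43196380e+00,  2.76610866e-01,  1.50614865e+00, -1.70116222e-05,
        1.36070212e+00, -1.21018474e-01]), 'qd': array([-1.28155149e-03, -1.26837122e-04, -4.64761547e-04,  6.75954036e-05,
       -4.33207532e-04, -1.25902278e-03]), 'effort': array([-1.00040590e-03, -4.16775942e+01, -2.45806146e+01, -7.02153079e-05,
        1.11295294e-02, -3.24981109e-06]), 'position': array([ 0.14764234, -0.55516656,  0.23042448]), 'ee_rot': array([ 0.56009092,  0.43146332,  0.56104195, -0.43054558]), 'contact_force': array([-0.11672103, -0.1798891 ,  0.18708853]), 'moment': array([ 0.07245669,  0.02397366, -0.01379606]), 'width': 0.08504005500022482}
scene {'mtx': array([[386.26622674,   0.        , 260.06215303],
       [  0.        , 386.26622674, 192.10588339],
       [  0.        ,   0.        ,   1.        ]]), 'k1': -0.013013222588631714, 'R': array([[-0.15123801,  0.98840047, -0.01384092],
       [ 0.63290899,  0.08606867, -0.76942731],
       [-0.75931105, -0.1251267 , -0.6385844 ]]), 't': array([ 0.10553262, -0.30583043,  1.65169396])}
case [([254.4, 1
[... 448 characters left out ...]
  ,   0.        ,   1.        ]]), 'k1': -0.053452951526425645, 'R': array([[ 0.00871799, -0.99984961,  0.01499208],
       [-0.98729894, -0.01098506, -0.1584933 ],
       [ 0.15863416, -0.01341992, -0.98724623]]), 't': array([-0.00847458,  0.57375025,  1.26368452])}
case [([267.7, 200.4], 0.68), ([335.4, 186.1], 0.42)]
controls [([266.3, 222.4], 0.42)]
bay [([270.3, 147.3], 0.71), ([332.5, 183.4], 0.28)]
stop []
oil_bottle [([215.1, 208.7], 0.51)]
slide_box [([332.7, 183.6], 0.84), ([214.2, 212.1], 0.51)]
objective_jar [([140.3, 230.1], 0.69), ([265.6, 129.0], 0.65)]
dish [([148.5, 199.1], 0.71)]
mouse [([137.5, 230.8], 0.74)]
screwdriver [([372.0, 242.9], 0.69), ([213.0, 211.7], 0.56)]
1.1
```

View pics/scene0.png

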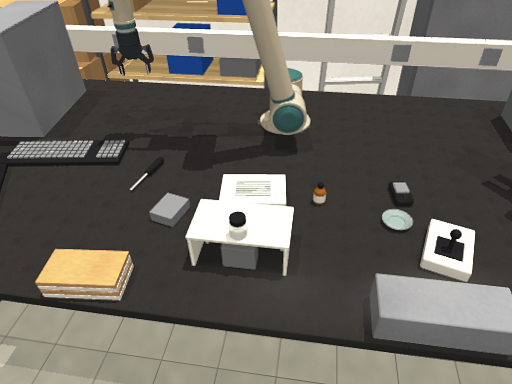

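View pics/top0.png

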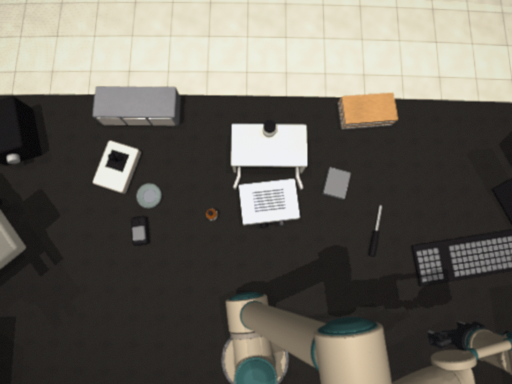

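Run:
```python
import cv2
im=cv2.imread("pics/top0.png"); c=im[90:270,180:360]; cv2.imwrite("pics/top0z.png",cv2.resize(c,None,fx=3.3,fy=3.3,interpolation=cv2.INTER_CUBIC))
```

```text
(no output)
```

View pics/top0z.png

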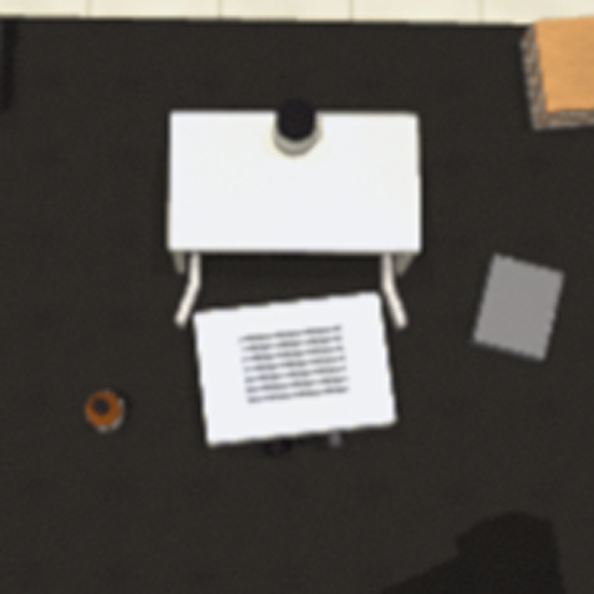

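```bash
cat > h.py <<'E'
from rig import manip, viewer, finder
import numpy as np, cv2
from scipy.spatial.transform import Rotation as Ro
def plane(px,cal,z):
    px=np.atleast_2d(np.array(px,float)); K=cal["mtx"]
    d=(px-[K[0,2],K[1,2]])/[K[0,0],K[1,1]]; u=d.copy()
    for _ in range(20): u=d/(1+cal["k1"]*(u**2).sum(1,keepdims=True))
    r=np.c_[u,np.ones(len(u))]@cal["R"]; C=-cal["R"].T@cal["t"]
    s=(z-C[2])/r[:,2]; return C+r*s[:,None]
def proj(X,cal):
    X=np.atleast_2d(X)@cal["R"].T+cal["t"]; u=X[:,:2]/X[:,2:]
    u=u*(1+cal["k1"]*(u**2).sum(1,keepdims=True)); K=cal["mtx"]
    return u*[K[0,0],K[1,1]]+[K[0,2],K[1,2]]
def st():
    s=manip.get_state(); R=Ro.from_quat(np.roll(s["ee_rot"],-1)).as_matrix()
    print("t",round(s["clock"],2),"p",np.round(s["position"]*1e3,1),"F",np.round(s["contact_force"],2),"w",round(s["width"]*1e3,1)); return s,R
def rectify(im,cal,z,x0,x1,y0,y1,res=0.0005):
    # rows: x from x1 down to x0, cols: y from y1 down to y0
    xs=np.arange(x1,x0,-res); ys=np.arange(y1,y0,-res)
    Y,X=np.meshgrid(ys,xs); P=np.c_[X.ravel(),Y.ravel(),np.full(X.size,z)]
    uv=proj(P,cal).astype(np.float32).reshape(X.shape+(2,))
    return cv2.remap(im,uv[...,0],uv[...,1],cv2.INTER_CUBIC)
E
python3 - <<'E'
from h import *
s,R=st(); print(np.round(R,3))
cal=viewer.get_calibration("top"); im=cv2.imread("pics/top0.png")
z=lambda L:[(180+(a-.5)/3.3,90+(b-.5)/3.3) for a,b in L]
print("case",plane(z([(194,312),(379,292),(397,422),(208,444)]),cal,.07).round(4))
print("shelf",plane(z([(170,112),(418,114),(420,250),(168,250)]),cal,.112).round(4))
print("rail ends outer/inner",plane(z([(178,326),(188,326),(396,326),(406,326)]),cal,.03).round(4))
for nm,zz in(("c",.07),("s",.112),("r",.03)):
    cv2.imwrite(f"pics/rect_{nm}.png",rectify(im,cal,zz,.3,.72,-.2,.2,.0008))
E
```

```text
t 1.1 p [ 147.7 -555.7  231.3] F [0.24 0.12 0.08] w 85.4
[[-0.     0.966  0.257]
 [-0.     0.257 -0.966]
 [-1.    -0.     0.   ]]
case [[ 0.6068  0.0649  0.07  ]
 [ 0.631  -0.1341  0.07  ]
 [ 0.4906 -0.1522  0.07  ]
 [ 0.4653  0.0478  0.07  ]]
shelf [[ 0.8159  0.0927  0.112 ]
 [ 0.8176 -0.1728  0.112 ]
 [ 0.6678 -0.1727  0.112 ]
 [ 0.6645  0.0916  0.112 ]]
rail ends outer/inner [[ 0.5984  0.0839  0.03  ]
 [ 0.5986  0.0729  0.03  ]
 [ 0.6012 -0.1574  0.03  ]
 [ 0.6013 -0.1685  0.03  ]]
```

View pics/rect_c.png

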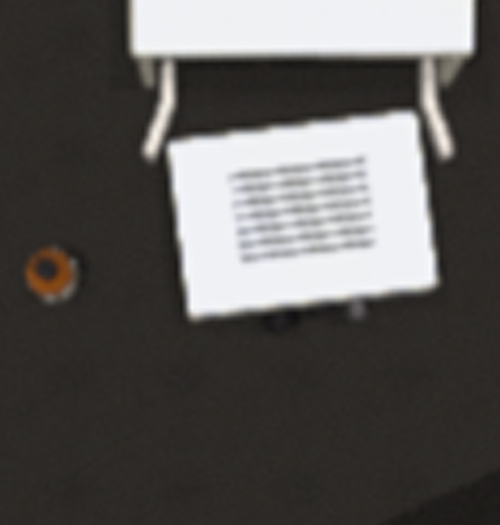

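View pics/rect_r.png

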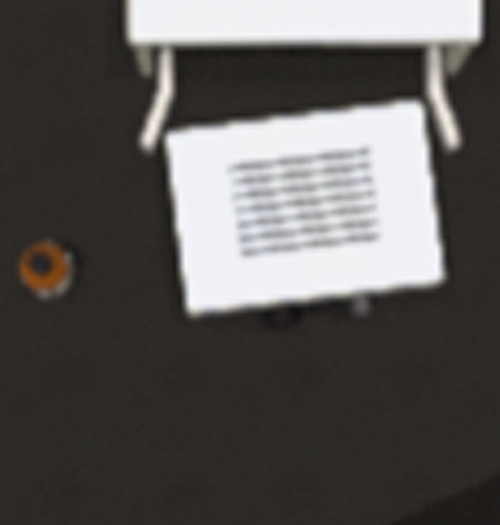

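View pics/rect_s.png

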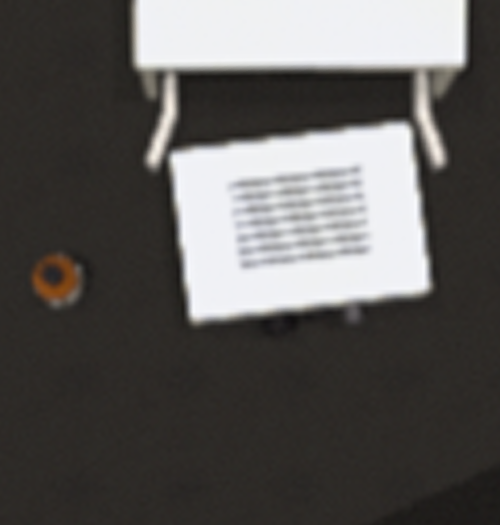

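>>> {"fn": "move_arm", "kwargs": {"rows": [[[0,26,-30],0.03,60],[[0,52,-60],0.06,30],[[0,78,-90],0.1,0],[[0,105,-121],0.13,0],[[0,131,-151],0.16,0],[[0,157,-182],0.19,0],[[0,184,-212],0.22,0],[[0,210,-243],0.25,0]], "force": 40}}

```text
clock: 1.77
position: [0.2887, -0.2653, 0.2315]
ee_rot: [0.502, 0.498, 0.501, -0.498]
contact_force: [1.6, -0.1, -0.3]
width: 0.0
```

```bash
cat >> h.py <<'E'
from scipy.optimize import minimize
def edgefit(im,cal,z,segs,p0,inw=.0025):
    """segs: list of (pA,pB,outward normal) in body frame; finds x,y,yaw maximizing inside-outside contrast"""
    g=im.astype(np.float32); g=g.min(2) if g.ndim==3 else g
    A=[];N=[]
    for a,b,n in segs:
        t=np.linspace(0,1,60)[:,None]; A.append(np.array(a)*(1-t)+np.array(b)*t); N.append(np.tile(n,(60,1)))
    A=np.vstack(A);N=np.vstack(N).astype(float)
    def f(q):
        x,y,th=q[0]/1e3+p0[0],q[1]/1e3+p0[1],q[2]/100+p0[2]
        c,s=np.cos(th),np.sin(th); M=np.array([[c,-s],[s,c]]); tot=0
        for d in (.001,.002,.003,.004):
            v=[]
            for sg in(-1,1):
                P=(A+sg*d*N)@M.T+[x,y]; uv=proj(np.c_[P,np.full(len(P),z)],cal).astype(np.float32)
                v.append(cv2.remap(g,uv[None,:,0],uv[None,:,1],cv2.INTER_LINEAR)[0])
            tot+=np.mean(v[0]-v[1])
        return -tot
    best=None
    for st0 in ([0,0,0],[3,0,0],[-3,0,0],[0,3,0],[0,-3,0],[0,0,2],[0,0,-2]):
        r=minimize(f,st0,method="Nelder-Mead",options=dict(initial_simplex=np.array(st0)+np.array([[0,0,0],[2,0,0],[0,2,0],[0,0,2]])))
        if best is None or r.fun<best.fun: best=r
    q=best.x; return np.array([q[0]/1e3+p0[0],q[1]/1e3+p0[1],q[2]/100+p0[2]]),-best.fun
def rect(x0,x1,y0,y1,which="fblr"):
    S=dict(f=((x1,y0),(x1,y1),(1,0)),b=((x0,y0),(x0,y1),(-1,0)),l=((x0,y1),(x1,y1),(0,1)),r=((x0,y0),(x1,y0),(0,-1)))
    return [S[w] for w in which]
E
python3 - <<'E'
from h import *
cal=viewer.get_calibration("top"); im=cv2.imread("pics/top0.png")
print("bay",edgefit(im,cal,.112,rect(0,.150,-.132,.132,"blr"),[.666,-.041,.009]))
print("bay",edgefit(im,cal,.112,rect(0,.150,-.132,.132,"fblr"),[.666,-.041,.009]))
c=edgefit(im,cal,.07,rect(-.07,.07,-.1,.1),[.548,-.043,.124]);print("case",c)
print("case-blr",edgefit(im,cal,.07,rect(-.07,.03,-.1,.1,"blr"),[.548,-.043,.124]))
# scene camera cross-check
cs=viewer.get_calibration("scene"); i2=cv2.imread("pics/scene0.png")
print("scene case",edgefit(i2,cs,.07,rect(-.07,.02,-.1,.1,"blr"),c[0]))
print("scene bay",edgefit(i2,cs,.112,rect(0,.150,-.132,.132,"fblr"),[.666,-.041,.009]))
s,R=st();print(np.round(R,3)); 
t=np.array([.43,.022,.231]); print("to go tool",np.round(R.T@(t-s["position"])*1e3,1))
E
```

```text
bay (array([ 0.6658059 , -0.04010494,  0.00677678]), np.float64(451.7845458984375))
bay (array([ 0.66693738, -0.03999095,  0.00501556]), np.float64(414.730224609375))
case (array([ 0.54911087, -0.04177658,  0.12517267]), np.float64(436.9035339355469))
case-blr (array([ 0.5480444 , -0.04198064,  0.12163693]), np.float64(455.96014404296875))
scene case (array([ 0.55037561, -0.04373788,  0.12570185]), np.float64(620.70361328125))
scene bay (array([ 0.67124476, -0.04132916,  0.00412977]), np.float64(451.69012451171875))
t 1.77 p [ 288.7 -265.3  231.5] F [ 1.61 -0.06 -0.26] w 0.0
[[ 0.001  1.     0.007]
 [-0.001  0.007 -1.   ]
 [-1.     0.001  0.001]]
to go tool [   0.5  143.4 -286.3]
```

>>> {"fn": "move_arm", "kwargs": {"rows": [[[0,18,-36],0,0],[[0,36,-72],0,0],[[0,54,-108],0,0],[[0,72,-144],0,0],[[0,90,-180],0,0],[[0,108,-216],0,0],[[0,126,-251],0,0],[[0,143,-286],0,0]]}}

```text
clock: 2.43
position: [0.4303, 0.0239, 0.2318]
ee_rot: [0.503, 0.498, 0.501, -0.498]
contact_force: [1.0, -1.5, -0.4]
width: 0.0004
```

>>> {"fn": "move_arm", "kwargs": {"rows": [[[35,0,0],0,0],[[70,0,0],0,0],[[105,0,0],0,0],[[140,0,0],0,0],[[170,0,0],0,0],[[190,0,0],0,0],[[196,0,0],0,0],[[196,0,0],0,0]]}}

```text
clock: 3.1
position: [0.4296, 0.0237, 0.0346]
ee_rot: [0.502, 0.498, 0.502, -0.499]
contact_force: [-0.9, -0.7, 0.8]
width: 0.0001
```

Run:
```python
from h import *
s,R=st(); im=viewer.get_image("top"); cv2.imwrite("pics/top1.png",im[90:290,160:380,::-1].repeat(3,0).repeat(3,1))
im=viewer.get_image("scene"); cv2.imwrite("pics/scene1.png",im[120:300,150:350,::-1].repeat(3,0).repeat(3,1))
```

```text
t 3.1 p [429.6  23.7  34.6] F [-0.85 -0.7   0.81] w 0.1
```

View pics/top1.png

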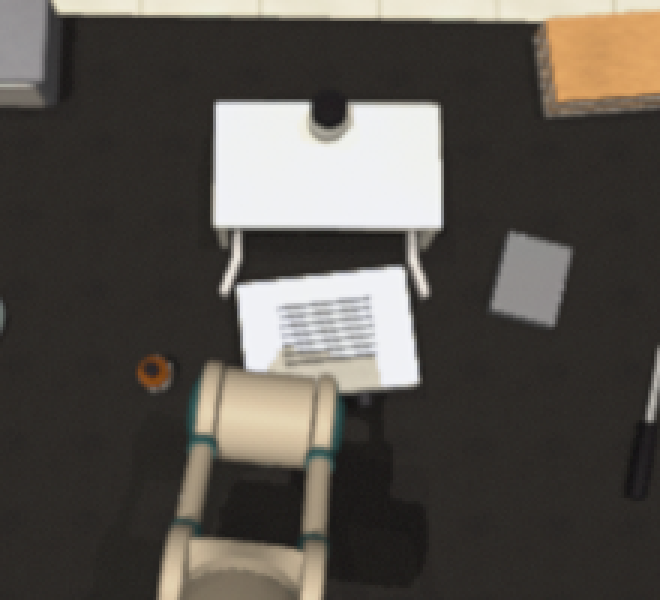

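View pics/scene1.png

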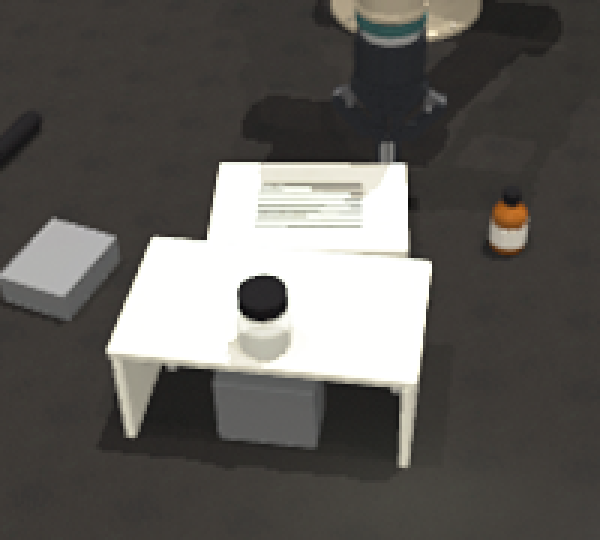

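>>> {"fn": "move_arm", "kwargs": {"rows": [[[0,8,0],0,0],[[0,14,0],0,0],[[0,18,0],0,0],[[0,21,0],0,0],[[0,23,0],0,0],[[0,25,0],0,0],[[0,27,0],0,0],[[0,29,0],0,0]]}}

```text
clock: 3.87
position: [0.4604, 0.0238, 0.0367]
ee_rot: [0.503, 0.498, 0.501, -0.498]
contact_force: [-4.8, -0.1, 2.3]
width: -0.0
```

>>> {"fn": "move_arm", "kwargs": {"rows": [[[0,2,0],0,0],[[0,4.5,0],0,0],[[0,7,0],0,0],[[0,9.5,0],0,0],[[0,12,0],0,0],[[0,14,0],0,0],[[0,16,0],0,0],[[0,17,0],0,0]]}}

```text
clock: 4.53
position: [0.4691, 0.0261, 0.0353]
ee_rot: [0.498, 0.495, 0.506, -0.501]
contact_force: [-12.5, 5.7, 6.9]
width: 0.0001
```

```bash
cat >> h.py <<'E'
BAY=np.array([.667,-.0405,.006])
def seecase(tag,p0,segs=None,cam="scene"):
    cs=viewer.get_calibration(cam); im=viewer.get_image(cam)[:,:,::-1]; cv2.imwrite(f"pics/{tag}.png",im)
    r,sc=edgefit(im,cs,.07,segs or rect(-.07,-.0,-.1,.1,"blr"),p0)
    d=r-BAY; c,s=np.cos(BAY[2]),np.sin(BAY[2])
    print(cam,"case",np.round(r,4),"bay-frame mm",round((c*d[0]+s*d[1])*1e3,1),round((-s*d[0]+c*d[1])*1e3,1),"yaw",round(d[2],4),"score",round(float(sc)))
    return r
E
python3 - <<'E'
from h import *
st(); r=seecase("s2",[.559,-.042,.03]); 
im=cv2.imread("pics/s2.png"); cs=viewer.get_calibration("scene")
c,s=np.cos(r[2]),np.sin(r[2])
P=np.array([[-.07,-.1],[.07,-.1],[.07,.1],[-.07,.1]])@np.array([[c,-s],[s,c]]).T+r[:2]
big=cv2.resize(im[120:300,150:350],None,fx=3,fy=3)
uv=(proj(np.c_[P,np.full(4,.07)],cs)-[150,120]+.5)*3
cv2.polylines(big,[uv.astype(int)],True,(0,0,255),1); cv2.imwrite("pics/s2z.png",big)
E
```

```text
t 4.53 p [469.1  26.1  35.3] F [-12.48   5.74   6.94] w 0.1
scene case [ 0.557  -0.0455  0.0639] bay-frame mm -110.1 -4.4 yaw 0.0579 score 533
```

View pics/s2z.png

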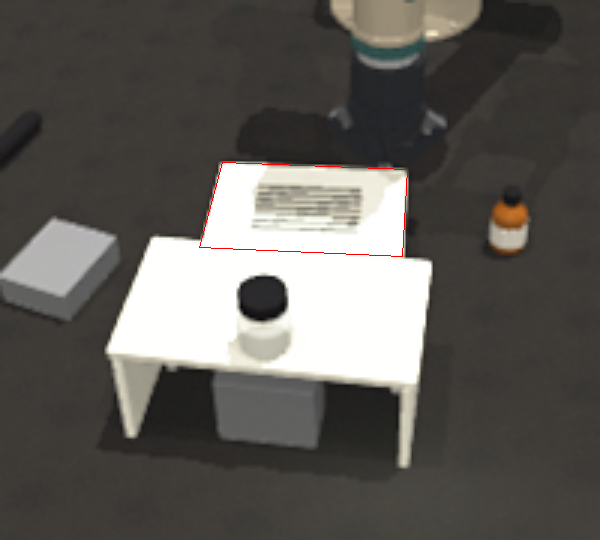

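>>> {"fn": "move_arm", "kwargs": {"rows": [[[0,5,0],0,0],[[0,8,0],0,0],[[0,11,0],0,0],[[0,13,0],0,0],[[0,15,0],0,0],[[0,16,0],0,0],[[0,17,0],0,0],[[0,18,0],0,0]]}}

```text
clock: 5.25
position: [0.4786, 0.0285, 0.0338]
ee_rot: [0.492, 0.492, 0.511, -0.504]
contact_force: [-12.9, 6.2, 8.3]
width: -0.0001
```

Run:
```python
from h import *
st(); r=seecase("s3",[.563,-.045,.01]);
```

```text
t 5.25 p [478.6  28.5  33.8] F [-12.95   6.22   8.35] w -0.1
scene case [ 0.5621 -0.0473  0.0123] bay-frame mm -104.9 -6.1 yaw 0.0063 score 508
```

>>> {"fn": "move_arm", "kwargs": {"rows": [[[0,-20,0],0.03,0],[[0,-38,0],0.03,0],[[0,-39,35],0.03,0],[[0,-39,75],0.03,0],[[0,-39,115],0.03,0],[[0,-39,145],0.03,0],[[0,-39,149],0.03,0],[[0,-36,150],0.03,0]]}}

```text
clock: 5.97
position: [0.4442, -0.1233, 0.0338]
ee_rot: [-0.484, -0.501, -0.502, 0.512]
contact_force: [-0.2, 0.3, -0.3]
width: 0.0002
```

Run:
```python
from h import *
s,R=st(); print(np.round(R[:,1],3));r=seecase("s4",[.563,-.047,.01]);
```

```text
t 5.97 p [ 444.2 -123.3   33.8] F [-0.18  0.29 -0.31] w 0.2
[ 0.999 -0.027 -0.029]
scene case [ 0.5623 -0.0466  0.02  ] bay-frame mm -104.7 -5.4 yaw 0.014 score 529
```

>>> {"fn": "move_arm", "kwargs": {"rows": [[[0,15,0],-0.03,0],[[0,28,0],-0.03,0],[[0,35,0],-0.03,0],[[0,39,0],-0.03,0],[[0,43,0],-0.03,0],[[0,47,0],-0.03,0],[[0,51,0],-0.03,0],[[0,54,0],-0.03,0]]}}

```text
clock: 6.68
position: [0.4915, -0.1227, 0.0318]
ee_rot: [0.489, 0.488, 0.515, -0.507]
contact_force: [-14.4, -5.9, 10.3]
width: -0.0003
```

Run:
```python
from h import *
s,R=st(); print(np.round(R[:,1],3));r=seecase("s5",[.566,-.045,.04]);
```

```text
t 6.68 p [ 491.5 -122.7   31.8] F [-14.35  -5.92  10.31] w -0.3
[ 0.999  0.009 -0.044]
scene case [ 0.5693 -0.0447  0.0766] bay-frame mm -97.7 -3.6 yaw 0.0706 score 521
```

>>> {"fn": "move_arm", "kwargs": {"rows": [[[-3,-20,0],0,0],[[-5,-38,0],0,0],[[-5,-40,-35],0,0],[[-5,-40,-75],0,0],[[-5,-40,-115],0,0],[[-5,-40,-144],0,0],[[-5,-40,-148],0,0],[[-5,-40,-148],0,0]]}}

```text
clock: 7.4
position: [0.4507, 0.0272, 0.0395]
ee_rot: [0.491, 0.488, 0.516, -0.505]
contact_force: [-0.2, -0.2, 0.7]
width: 0.0001
```

Run:
```python
from h import *
s,R=st(); print(np.round(R,3));r=seecase("s6",[.569,-.045,.077]); print(s["moment"])
```

```text
t 7.4 p [450.7  27.2  39.5] F [-0.18 -0.19  0.68] w 0.1
[[-0.042  0.999  0.013]
 [ 0.007  0.014 -1.   ]
 [-0.999 -0.042 -0.007]]
scene case [ 0.5704 -0.045   0.075 ] bay-frame mm -96.6 -3.9 yaw 0.069 score 572
[ 0.00637928  0.00115168 -0.01100359]
```

>>> {"fn": "move_arm", "kwargs": {"rows": [[[-1,26,0],0,0],[[-1,34,0],0,0],[[-2,39,-2],0,0],[[-3,44,-4],0,0],[[-3,48,-6],0,0],[[-4,51,-8],0,0],[[-4,52,-8],0,0],[[-2,15,-4],0,0]]}}

```text
clock: 8.12
position: [0.4736, 0.0288, 0.0409]
ee_rot: [0.493, 0.49, 0.512, -0.504]
contact_force: [2.0, -0.7, 0.9]
width: 0.0
```

Run:
```python
from h import *
s,R=st(); print(np.round(R[:,1],3));r=seecase("s7",[.575,-.045,.02])
```

```text
t 8.12 p [473.6  28.8  40.9] F [ 2.04 -0.74  0.86] w 0.0
[ 0.999  0.011 -0.033]
scene case [ 0.5793 -0.0447 -0.0515] bay-frame mm -87.7 -3.7 yaw -0.0575 score 484
```

Run:
```python
from h import *
im=viewer.get_image("top"); cv2.imwrite("pics/top2.png",cv2.resize(im[120:260,200:340,::-1],None,fx=4.2,fy=4.2))
```

```text
(no output)
```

View pics/top2.png

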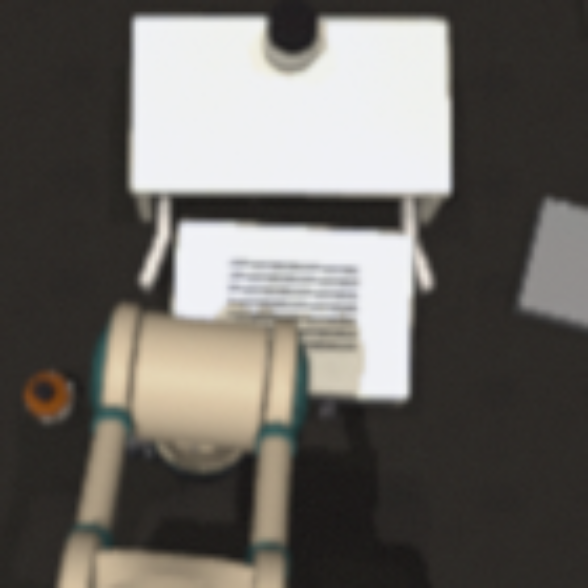

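>>> {"fn": "move_arm", "kwargs": {"rows": [[[2,-15,0],0,0],[[3,-15,20],0,0],[[5,-15,60],0,0],[[5,-15,100],0,0],[[5,-15,135],0,0],[[5,-15,145],0,0],[[5,-15,146],0,0]]}}

```text
clock: 8.8
position: [0.4463, -0.1203, 0.0345]
ee_rot: [0.487, 0.487, 0.515, -0.51]
contact_force: [-0.2, -0.1, 0.1]
width: 0.0003
```

Run:
```python
from h import *
s,R=st(); print(np.round(R[:,1],3));r=seecase("s8",[.58,-.045,-.05])
```

```text
t 8.8 p [ 446.3 -120.3   34.5] F [-0.17 -0.14  0.1 ] w 0.3
[ 0.999  0.006 -0.05 ]
scene case [ 0.579  -0.0439 -0.0438] bay-frame mm -88.1 -2.9 yaw -0.0498 score 494
```

>>> {"fn": "move_arm", "kwargs": {"rows": [[[-1,30,0],0,0],[[-2,42,0],0,0],[[-3,49,0],0,0],[[-4,53,-1],0,0],[[-5,57,-2],0,0],[[-5,60,-3],0,0],[[-5,62,-4],0,0],[[-5,62,-4],0,0]]}}

```text
clock: 9.52
position: [0.5023, -0.1132, 0.0352]
ee_rot: [0.485, 0.483, 0.52, -0.511]
contact_force: [-7.2, -5.3, 1.0]
width: -0.0
```

Run:
```python
from h import *
s,R=st(); print(np.round(R[:,1],3));r=seecase("s9",[.583,-.045,-.0])
```

```text
t 9.52 p [ 502.3 -113.2   35.2] F [-7.25 -5.26  0.97] w -0.0
[ 0.998  0.01  -0.063]
scene case [ 0.5864 -0.0399  0.0139] bay-frame mm -80.6 1.1 yaw 0.0079 score 492
```

>>> {"fn": "move_arm", "kwargs": {"rows": [[[0,-20,0],0,0],[[0,-36,-5],0,0],[[0,-38,-35],0,0],[[0,-38,-75],0,0],[[0,-38,-115],0,0],[[0,-38,-143],0,0],[[0,-38,-149],0,0]]}}

```text
clock: 10.15
position: [0.4608, 0.0402, 0.0386]
ee_rot: [0.485, 0.482, 0.522, -0.51]
contact_force: [-0.1, 0.1, -0.6]
width: -0.0002
```

>>> {"fn": "move_arm", "kwargs": {"rows": [[[-1,24,0],0,0]]}}

```text
clock: 10.23
position: [0.4782, 0.0436, 0.0378]
ee_rot: [0.484, 0.479, 0.525, -0.511]
contact_force: [-0.6, -0.8, 0.1]
width: -0.0
```

Run:
```python
from h import *
s,R=st(); print(np.round(R[:,1],3));r=seecase("s10",[.587,-.040,.01])
s,R=st(); print(np.round(R[:,1],3))
```

```text
t 10.23 p [478.2  43.6  37.8] F [-0.62 -0.75  0.11] w -0.0
[ 0.997  0.02  -0.073]
scene case [ 0.5862 -0.0411 -0.0099] bay-frame mm -80.8 -0.2 yaw -0.0159 score 512
t 10.28 p [488.3  43.   38.4] F [ 6.96  1.02 -0.09] w -0.1
[ 0.998  0.018 -0.059]
```

>>> {"fn": "move_arm", "kwargs": {"rows": [[[-1,8,0],0,0],[[-2,15,0],0,0],[[-2,18,-1],0,0],[[-3,21,-2],0,0],[[-3,24,-3],0,0],[[-3,26,-4],0,0],[[-3,26,-4],0,0]]}}

```text
clock: 10.87
position: [0.5091, 0.0469, 0.0391]
ee_rot: [0.484, 0.48, 0.524, -0.511]
contact_force: [-8.4, -1.2, 3.8]
width: -0.0001
```

Run:
```python
from h import *
s,R=st(); print(np.round(R[:,1],3));r=seecase("s11",[.590,-.040,-.03])
im=cv2.imread("pics/s11.png"); cs=viewer.get_calibration("scene")
c,s=np.cos(r[2]),np.sin(r[2])
P=np.array([[-.07,-.1],[.07,-.1],[.07,.1],[-.07,.1]])@np.array([[c,-s],[s,c]]).T+r[:2]
big=cv2.resize(im[120:260,170:330],None,fx=4,fy=4,interpolation=cv2.INTER_CUBIC)
uv=(proj(np.c_[P,np.full(4,.07)],cs)-[170,120]+.5)*4
cv2.polylines(big,[uv.astype(int)],True,(0,0,255),1); cv2.imwrite("pics/s11z.png",big)
```

```text
t 10.87 p [509.1  46.9  39.1] F [-8.37 -1.22  3.76] w -0.1
[ 0.997  0.018 -0.07 ]
scene case [ 0.589  -0.0414 -0.055 ] bay-frame mm -78.0 -0.4 yaw -0.061 score 467
```

View pics/s11z.png

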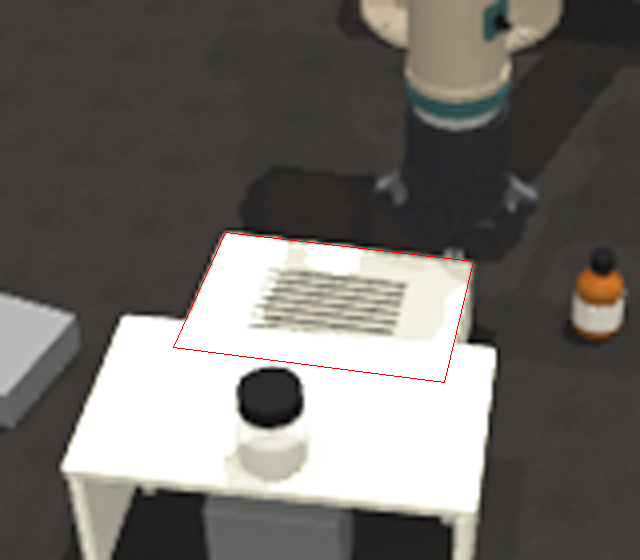

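>>> {"fn": "move_arm", "kwargs": {"rows": [[[0,-20,0],0.01,0],[[2,-38,5],0.01,0],[[4,-40,40],0.01,0],[[5,-40,80],0.01,0],[[5,-40,120],0.01,0],[[5,-40,152],0.01,0],[[5,-40,158],0.01,0],[[5,-38,158],0.01,0]]}}

```text
clock: 11.58
position: [0.4733, -0.1142, 0.0353]
ee_rot: [0.481, 0.484, 0.52, -0.514]
contact_force: [-0.4, -0.1, -0.4]
width: -0.0006
```

Run:
```python
from h import *
s,R=st(); print(np.round(R[:,1],3));r=seecase("s12",[.590,-.040,-.05])
```

```text
t 11.58 p [ 473.3 -114.2   35.3] F [-0.41 -0.07 -0.42] w -0.6
[ 0.998  0.003 -0.07 ]
scene case [ 0.5887 -0.0403 -0.0421] bay-frame mm -78.3 0.7 yaw -0.0481 score 493
```

>>> {"fn": "move_arm", "kwargs": {"rows": [[[-1,20,0],0,0],[[-2,28,0],0,0],[[-3,32,0],0,0],[[-4,35,0],0,0],[[-4,38,0],0,0],[[-4,40,0],0,0],[[-4,42,0],0,0],[[-4,42,0],0,0]]}}

```text
clock: 12.3
position: [0.51, -0.1116, 0.0357]
ee_rot: [0.479, 0.479, 0.524, -0.516]
contact_force: [-10.2, -4.5, 3.4]
width: -0.0002
```

Run:
```python
from h import *
s,R=st(); print(np.round(R[:,1],3));r=seecase("s13",[.594,-.040,-.0])
```

```text
t 12.3 p [ 510.  -111.6   35.7] F [-10.18  -4.51   3.4 ] w -0.2
[ 0.997  0.008 -0.082]
scene case [ 0.5942 -0.038   0.006 ] bay-frame mm -72.8 3.0 yaw -0.0 score 508
```

>>> {"fn": "move_arm", "kwargs": {"rows": [[[0,-20,0],0,0],[[0,-36,-5],0,0],[[2,-38,-35],0,0],[[2,-38,-75],0,0],[[2,-38,-115],0,0],[[2,-38,-143],0,0],[[2,-38,-149],0,0],[[2,-34,-149],0,0]]}}

```text
clock: 13.02
position: [0.4735, 0.0399, 0.0379]
ee_rot: [0.48, 0.478, 0.526, -0.515]
contact_force: [0.2, 0.8, -0.2]
width: -0.0002
```

Run:
```python
from h import *
s,R=st(); print(np.round(R[:,1],3));r=seecase("s14",[.594,-.040,-.0])
```

```text
t 13.02 p [473.5  39.9  37.9] F [ 0.15  0.84 -0.17] w -0.2
[ 0.996  0.013 -0.083]
scene case [ 0.5943 -0.0389 -0.0037] bay-frame mm -72.7 2.1 yaw -0.0097 score 533
```

>>> {"fn": "move_arm", "kwargs": {"rows": [[[-2,26,0],0,0],[[-3,34,0],0,0],[[-4,38,0],0,0],[[-4,41,0],0,0],[[-5,43,0],0,0],[[-5,44,0],0,0],[[-5,45,0],0,0],[[-5,46,0],0,0]]}}

```text
clock: 13.73
position: [0.5141, 0.0387, 0.0384]
ee_rot: [0.475, 0.475, 0.529, -0.519]
contact_force: [-13.6, 2.7, 7.6]
width: 0.0005
```

Run:
```python
from h import *
s,R=st(); print(np.round(R[:,1],3));r=seecase("s15",[.597,-.040,-.03])
```

```text
t 13.73 p [514.1  38.7  38.4] F [-13.56   2.66   7.63] w 0.5
[ 0.995  0.01  -0.097]
scene case [ 0.5966 -0.0395 -0.0259] bay-frame mm -70.4 1.4 yaw -0.0319 score 485
```

>>> {"fn": "move_arm", "kwargs": {"rows": [[[0,-20,0],0,0],[[0,-36,5],0,0],[[5,-40,30],0,0],[[20,-40,50],0,0],[[33,-40,50],0,0],[[40,-40,50],0,0],[[44,-40,50],0,0],[[47,-40,50],0,0]]}}

```text
clock: 14.45
position: [0.4703, -0.0132, -0.0001]
ee_rot: [0.476, 0.474, 0.528, -0.519]
contact_force: [-11.9, -2.3, 76.4]
width: 0.0
```

Run:
```python
from h import *
s,R=st(); print(np.round(R[:,1],3));r=seecase("s16",[.597,-.040,-.03])
```

```text
t 14.45 p [ 4.703e+02 -1.320e+01 -1.000e-01] F [-11.94  -2.25  76.45] w 0.0
[ 0.995  0.011 -0.098]
scene case [ 0.5966 -0.0387 -0.0181] bay-frame mm -70.4 2.2 yaw -0.0241 score 497
```

>>> {"fn": "move_arm", "kwargs": {"rows": [[[-8,-2,20],0,0],[[-25,-4,50],0,0],[[-34,-6,85],0,0],[[-34,-6,97],0,0],[[-34,-6,100],0,0],[[-34,-6,100],0,0]]}}

```text
clock: 15.0
position: [0.4684, -0.1138, 0.0335]
ee_rot: [0.475, 0.475, 0.528, -0.52]
contact_force: [-0.3, 0.6, -0.3]
width: -0.0003
```

>>> {"fn": "move_arm", "kwargs": {"rows": [[[-1,24,0],0,0]]}}

```text
clock: 15.08
position: [0.4865, -0.1115, 0.0313]
ee_rot: [0.472, 0.473, 0.531, -0.521]
contact_force: [-0.7, 0.2, -0.1]
width: -0.0
```

Run:
```python
from h import *
s,R=st(); print(np.round(R[:,1],3));r=seecase("s17",[.597,-.040,-.03])
s,R=st(); print(np.round(R[:,1],3))
```

```text
t 15.08 p [ 486.5 -111.5   31.3] F [-0.71  0.2  -0.13] w -0.0
[ 0.994  0.008 -0.107]
scene case [ 0.5965 -0.0385 -0.0179] bay-frame mm -70.5 2.4 yaw -0.0239 score 509
t 15.13 p [ 496.  -112.9   31.4] F [ 6.82 -1.21 -0.49] w 0.5
[ 0.996  0.008 -0.094]
```

>>> {"fn": "move_arm", "kwargs": {"rows": [[[-1,8,0],0,0],[[-2,13,0],0,0],[[-3,16,0],0,0],[[-3,19,0],0,0],[[-3.5,21,0],0,0],[[-4,23,0],0,0],[[-4,25,0],0,0],[[-4,25,0],0,0]]}}

```text
clock: 15.8
position: [0.5154, -0.1114, 0.032]
ee_rot: [0.473, 0.473, 0.531, -0.521]
contact_force: [-9.0, -1.5, 2.1]
width: 0.0002
```

Run:
```python
from h import *
s,R=st(); print(np.round(R[:,1],3));r=seecase("s18",[.600,-.040,0])
```

```text
t 15.8 p [ 515.4 -111.4   32. ] F [-9.   -1.48  2.15] w 0.2
[ 0.994  0.01  -0.107]
scene case [ 0.6005 -0.038   0.035 ] bay-frame mm -66.5 2.9 yaw 0.029 score 510
```

>>> {"fn": "move_arm", "kwargs": {"rows": [[[0,-20,0],0,0],[[0,-36,-5],0,0],[[0,-38,-35],0,0],[[0,-38,-75],0,0],[[0,-38,-115],0,0],[[0,-38,-143],0,0],[[0,-38,-149],0,0],[[0,-25,-149],0,0]]}}

```text
clock: 16.52
position: [0.4857, 0.0401, 0.0362]
ee_rot: [0.472, 0.471, 0.533, -0.521]
contact_force: [-0.2, 0.2, 0.5]
width: 0.0005
```

Run:
```python
from h import *
s,R=st(); print(np.round(R[:,1],3));r=seecase("s19",[.600,-.040,.03])
s,R=st(); print(np.round(R[:,1],3))
```

```text
t 16.52 p [485.7  40.1  36.2] F [-0.19  0.18  0.53] w 0.5
[ 0.994  0.015 -0.111]
scene case [ 0.6001 -0.0388  0.0207] bay-frame mm -66.9 2.1 yaw 0.0147 score 539
t 16.57 p [491.4  38.7  36.1] F [ 4.08 -0.92 -0.42] w 0.1
[ 0.995  0.013 -0.103]
```

>>> {"fn": "move_arm", "kwargs": {"rows": [[[-1,12,0],0,0],[[-2,20,0],0,0],[[-3,23,0],0,0],[[-4,26,-1],0,0],[[-5,28,-1],0,0],[[-5,30,-2],0,0],[[-5,32,-2],0,0],[[-5,32,-2],0,0]]}}

```text
clock: 17.23
position: [0.5194, 0.0414, 0.0372]
ee_rot: [0.471, 0.471, 0.533, -0.521]
contact_force: [-6.6, 1.9, 0.2]
width: -0.0
```

Run:
```python
from h import *
s,R=st(); print(np.round(R[:,1],3));r=seecase("s20",[.603,-.040,-.02])
```

```text
t 17.23 p [519.4  41.4  37.2] F [-6.64  1.85  0.15] w -0.0
[ 0.994  0.013 -0.112]
scene case [ 0.6029 -0.0387 -0.0172] bay-frame mm -64.1 2.2 yaw -0.0232 score 483
```

>>> {"fn": "move_arm", "kwargs": {"rows": [[[0,-20,0],0,0],[[0,-36,5],0,0],[[2,-38,35],0,0],[[3,-38,75],0,0],[[4,-38,115],0,0],[[4,-38,143],0,0],[[4,-38,151],0,0],[[4,-25,151],0,0]]}}

```text
clock: 17.95
position: [0.4945, -0.1124, 0.0347]
ee_rot: [0.47, 0.472, 0.532, -0.523]
contact_force: [-0.5, 1.1, 0.3]
width: 0.0
```

Run:
```python
from h import *
s,R=st(); print(np.round(R[:,1],3));r=seecase("s21",[.603,-.040,-.02])
s,R=st(); print(np.round(R[:,1],3))
```

```text
t 17.95 p [ 494.5 -112.4   34.7] F [-0.49  1.13  0.25] w 0.0
[ 0.994  0.009 -0.112]
scene case [ 0.603  -0.0377 -0.0094] bay-frame mm -64.0 3.2 yaw -0.0154 score 511
t 18.0 p [ 499.1 -111.8   34.5] F [ 3.41  0.36 -0.71] w 0.0
[ 0.994  0.009 -0.107]
```

>>> {"fn": "move_arm", "kwargs": {"rows": [[[-1,9,0],0,0],[[-2,15,0],0,0],[[-3,18,0],0,0],[[-3.5,21,0],0,0],[[-4,23,0],0,0],[[-4.5,25,0],0,0],[[-4.5,27,0],0,0],[[-4.5,27,0],0,0]]}}

```text
clock: 18.67
position: [0.5208, -0.1118, 0.0356]
ee_rot: [0.47, 0.469, 0.534, -0.524]
contact_force: [-9.7, -6.2, 1.4]
width: -0.0001
```

Run:
```python
from h import *
s,R=st(); print(np.round(R[:,1],3));r=seecase("s22",[.606,-.040,0.02])
```

```text
t 18.67 p [ 520.8 -111.8   35.6] F [-9.75 -6.21  1.36] w -0.1
[ 0.993  0.012 -0.119]
scene case [ 0.6061 -0.0366  0.0183] bay-frame mm -60.8 4.3 yaw 0.0123 score 513
```

>>> {"fn": "move_arm", "kwargs": {"rows": [[[0,-20,0],0,0],[[0,-36,-5],0,0],[[0,-38,-35],0,0],[[0,-38,-75],0,0],[[0,-38,-115],0,0],[[0,-38,-143],0,0],[[0,-38,-149],0,0],[[0,-22,-149],0,0]]}}

```text
clock: 19.38
position: [0.4938, 0.0398, 0.0399]
ee_rot: [0.47, 0.466, 0.536, -0.523]
contact_force: [0.1, -0.5, -0.0]
width: -0.0
```

Run:
```python
from h import *
s,R=st(); print(np.round(R[:,1],3));r=seecase("s23",[.606,-.038,.01])
s,R=st(); print(np.round(R[:,1],3))
```

```text
t 19.38 p [493.8  39.8  39.9] F [ 0.12 -0.45 -0.01] w -0.0
[ 0.992  0.017 -0.123]
scene case [ 0.6057 -0.0376  0.0019] bay-frame mm -61.3 3.3 yaw -0.0041 score 538
t 19.43 p [500.5  38.4  39.7] F [4.1  0.43 0.49] w 0.1
[ 0.993  0.016 -0.114]
```

>>> {"fn": "move_arm", "kwargs": {"rows": [[[-1,10,0],0,0],[[-2,16,0],0,0],[[-2.5,19,0],0,0],[[-3,22,1],0,0],[[-3.5,24,2],0,0],[[-4,26,2],0,0],[[-4,28,2],0,0],[[-4,28,2],0,0]]}}

```text
clock: 20.1
position: [0.5205, 0.0379, 0.04]
ee_rot: [0.467, 0.465, 0.538, -0.525]
contact_force: [-11.6, 4.1, 7.2]
width: -0.0002
```

Run:
```python
from h import *
s,R=st(); print(np.round(R[:,1],3));r=seecase("s24",[.608,-.038,-.02])
```

```text
t 20.1 p [520.5  37.9  40. ] F [-11.59   4.13   7.18] w -0.2
[ 0.991  0.015 -0.131]
scene case [ 0.606  -0.0377  0.0033] bay-frame mm -61.0 3.2 yaw -0.0027 score 497
```

>>> {"fn": "move_arm", "kwargs": {"rows": [[[-0.8,3,0],0,0],[[-1.5,5,0],0,0],[[-2,7,0],0,0],[[-2.5,8,0],0,0],[[-2.5,9,0],0,0]]}}

```text
clock: 20.57
position: [0.5246, 0.039, 0.0403]
ee_rot: [0.463, 0.463, 0.541, -0.527]
contact_force: [-8.7, 3.5, 1.4]
width: 0.0001
```

Run:
```python
from h import *
s,R=st(); print(np.round(R[:,1],3));r=seecase("s25",[.608,-.038,-.02])
```

```text
t 20.57 p [524.6  39.   40.3] F [-8.68  3.53  1.44] w 0.1
[ 0.99   0.014 -0.141]
scene case [ 0.6084 -0.0382 -0.0188] bay-frame mm -58.6 2.7 yaw -0.0248 score 480
```

>>> {"fn": "move_arm", "kwargs": {"rows": [[[0,-20,0],0,0],[[0,-38,5],0,0],[[2,-40,35],0,0],[[4,-40,75],0,0],[[5,-40,115],0,0],[[5,-40,143],0,0],[[5,-40,149],0,0],[[5,-24,149],0,0]]}}

```text
clock: 21.28
position: [0.4999, -0.1127, 0.0369]
ee_rot: [0.462, 0.464, 0.54, -0.529]
contact_force: [0.2, 0.8, 0.1]
width: -0.0002
```

Run:
```python
from h import *
s,R=st(); print(np.round(R[:,1],3));r=seecase("s26",[.608,-.038,-.02])
s,R=st(); print(np.round(R[:,1],3))
```

```text
t 21.28 p [ 499.9 -112.7   36.9] F [0.17 0.76 0.1 ] w -0.2
[ 0.99   0.01  -0.143]
scene case [ 0.6086 -0.0374 -0.012 ] bay-frame mm -58.4 3.5 yaw -0.018 score 512
t 21.33 p [ 505.5 -112.3   36.5] F [4.56 0.3  0.22] w -0.2
[ 0.991  0.011 -0.136]
```

>>> {"fn": "move_arm", "kwargs": {"rows": [[[-1,8,0],0,0],[[-2,14,0],0,0],[[-3,17,1],0,0],[[-4,20,2],0,0],[[-5,22,3],0,0],[[-5.5,24,4],0,0],[[-5.5,26,4],0,0],[[-5.5,27,5],0,0]]}}

```text
clock: 22.0
position: [0.5274, -0.1156, 0.0375]
ee_rot: [0.461, 0.462, 0.542, -0.529]
contact_force: [-10.0, 0.6, 3.5]
width: 0.0
```

Run:
```python
from h import *
s,R=st(); print(np.round(R[:,1],3));r=seecase("s27",[.611,-.038,0.01])
```

```text
t 22.0 p [ 527.4 -115.6   37.5] F [-10.04   0.61   3.53] w 0.0
[ 0.989  0.013 -0.148]
scene case [ 0.6121 -0.038   0.0322] bay-frame mm -54.9 2.8 yaw 0.0262 score 520
```

>>> {"fn": "move_arm", "kwargs": {"rows": [[[0,-20,0],0,0],[[0,-38,-5],0,0],[[1,-40,-35],0,0],[[2,-40,-75],0,0],[[2,-40,-115],0,0],[[2,-40,-145],0,0],[[2,-40,-152],0,0],[[2,-24,-152],0,0]]}}

```text
clock: 22.72
position: [0.4985, 0.0391, 0.042]
ee_rot: [0.461, 0.46, 0.545, -0.529]
contact_force: [0.1, -0.4, 0.3]
width: -0.0001
```

Run:
```python
from h import *
s,R=st(); print(np.round(R[:,1],3));r=seecase("s28",[.612,-.038,.02])
s,R=st(); print(np.round(R[:,1],3))
```

```text
t 22.72 p [498.5  39.1  42. ] F [ 0.14 -0.39  0.27] w -0.1
[ 0.988  0.018 -0.152]
scene case [ 0.6118 -0.0388  0.0204] bay-frame mm -55.2 2.0 yaw 0.0144 score 550
t 22.77 p [505.1  37.6  41.6] F [ 3.36 -0.87  0.15] w -0.2
[ 0.99   0.016 -0.143]
```

>>> {"fn": "move_arm", "kwargs": {"rows": [[[-1.5,11,0],0,0],[[-3,17,0],0,0],[[-4,20,0],0,0],[[-4.5,23,-1],0,0],[[-5,25,-1],0,0],[[-6,27,-2],0,0],[[-6,29,-2],0,0],[[-6,30,-2],0,0]]}}

```text
clock: 23.43
position: [0.5271, 0.0402, 0.0425]
ee_rot: [0.458, 0.458, 0.546, -0.531]
contact_force: [-13.7, 1.3, 5.0]
width: -0.0001
```

Run:
```python
from h import *
s,R=st(); print(np.round(R[:,1],3));r=seecase("s29",[.614,-.038,-.01])
```

```text
t 23.43 p [527.1  40.2  42.5] F [-13.72   1.34   5.  ] w -0.1
[ 0.987  0.016 -0.161]
scene case [ 0.6133 -0.0384 -0.0042] bay-frame mm -53.7 2.4 yaw -0.0102 score 484
```

>>> {"fn": "move_arm", "kwargs": {"rows": [[[-0.8,3,0],0,0],[[-1.5,6,0],0,0],[[-2,8,0],0,0],[[-2.2,9,0],0,0],[[-2.2,9,0],0,0]]}}

```text
clock: 23.9
position: [0.5276, 0.0408, 0.0426]
ee_rot: [0.452, 0.454, 0.551, -0.535]
contact_force: [-13.3, 1.4, 4.2]
width: 0.0002
```

Run:
```python
from h import *
s,R=st(); print(np.round(R[:,1],3));r=seecase("s30",[.614,-.038,-.01])
```

```text
t 23.9 p [527.6  40.8  42.6] F [-13.26   1.37   4.2 ] w 0.2
[ 0.984  0.016 -0.179]
scene case [ 0.6138 -0.0381 -0.0099] bay-frame mm -53.2 2.7 yaw -0.0159 score 477
```

>>> {"fn": "move_arm", "kwargs": {"rows": [[[0,-20,0],0,0],[[0,-40,5],0,0],[[4,-70,35],0,0],[[8,-90,75],0,0],[[10,-100,115],0,0],[[10,-100,145],0,0],[[10,-100,152],0,0],[[10,-100,152],0,0]]}}

```text
clock: 24.62
position: [0.4306, -0.1153, 0.0482]
ee_rot: [0.453, 0.455, 0.549, -0.536]
contact_force: [0.6, 0.5, -1.0]
width: -0.0002
```

>>> {"fn": "move_arm", "kwargs": {"rows": [[[-8,40,0],0,0]]}}

```text
clock: 24.7
position: [0.4606, -0.1123, 0.0482]
ee_rot: [0.446, 0.453, 0.553, -0.539]
contact_force: [-1.6, 0.2, -0.3]
width: -0.0004
```

Run:
```python
from h import *
s,R=st(); print(np.round(R[:,1],3));r=seecase("s31",[.614,-.038,-.01])
s,R=st(); print(np.round(R[:,1],3))
```

```text
t 24.7 p [ 460.6 -112.3   48.2] F [-1.58  0.24 -0.33] w -0.4
[ 0.982  0.009 -0.191]
scene case [ 0.6128 -0.0374 -0.0047] bay-frame mm -54.2 3.4 yaw -0.0107 score 537
t 24.75 p [ 478.3 -115.4   48.9] F [11.04 -1.88 -0.86] w -0.0
[ 0.986  0.009 -0.167]
```

>>> {"fn": "move_arm", "kwargs": {"rows": [[[6,-40,0],0,0]]}}

```text
clock: 24.83
position: [0.4497, -0.1178, 0.0498]
ee_rot: [0.46, 0.461, 0.541, -0.531]
contact_force: [-0.7, 0.1, -0.0]
width: -0.0002
```

>>> {"fn": "move_arm", "kwargs": {"rows": [[[-3,20,0],0,0],[[-7,40,0],0,0]]}}

```text
clock: 25.0
position: [0.4846, -0.1139, 0.0487]
ee_rot: [0.457, 0.46, 0.544, -0.532]
contact_force: [2.1, -1.3, 0.8]
width: 0.0001
```

Run:
```python
from h import *
s,R=st(); print(np.round(R[:,1],3)); viewer.get_image("scene")
s,R=st(); print(np.round(R[:,1],3))
```

```text
t 25.0 p [ 484.6 -113.9   48.7] F [ 2.09 -1.27  0.81] w 0.1
[ 0.987  0.01  -0.159]
t 25.05 p [ 494.6 -116.2   50.2] F [ 5.43 -1.48  1.51] w -0.1
[ 0.989  0.01  -0.145]
```

>>> {"fn": "move_arm", "kwargs": {"rows": [[[6,-41,0],0,0]]}}

```text
clock: 25.13
position: [0.4644, -0.1181, 0.0505]
ee_rot: [0.468, 0.465, 0.536, -0.527]
contact_force: [1.0, -1.3, 0.3]
width: 0.0
```

>>> {"fn": "move_arm", "kwargs": {"rows": [[[-2,0,0],0,0],[[0,-41,0],0,0]]}}

```text
clock: 25.3
position: [0.431, -0.1191, 0.0554]
ee_rot: [0.472, 0.467, 0.533, -0.524]
contact_force: [1.8, -0.6, 1.2]
width: -0.0001
```

>>> {"fn": "move_arm", "kwargs": {"rows": [[[-1,41,0],0,0]]}}

```text
clock: 25.38
position: [0.4317, -0.1068, 0.0463]
ee_rot: [0.455, 0.458, 0.548, -0.531]
contact_force: [-14.9, 5.0, -4.9]
width: -0.0001
```

Run:
```python
from h import *
s,R=st(); print(np.round(R[:,1],3)); viewer.get_image("scene")
s,R=st(); print(np.round(R[:,1],3))
```

```text
t 25.38 p [ 431.7 -106.8   46.3] F [-14.87   5.04  -4.91] w -0.1
[ 0.986  0.016 -0.165]
t 25.43 p [ 456.2 -112.3   47.7] F [10.98 -0.97  0.17] w -0.1
[ 0.991  0.014 -0.132]
```

>>> {"fn": "move_arm", "kwargs": {"rows": [[[5,-40,0],0,0]]}}

```text
clock: 25.52
position: [0.4336, -0.1153, 0.0491]
ee_rot: [0.472, 0.468, 0.534, -0.523]
contact_force: [1.9, -1.6, 1.0]
width: -0.0003
```

>>> {"fn": "move_arm", "kwargs": {"rows": [[[-2,20,0],0,0],[[-5,45,0],0,0]]}}

```text
clock: 25.68
position: [0.4734, -0.1116, 0.0474]
ee_rot: [0.469, 0.467, 0.537, -0.524]
contact_force: [2.4, -0.6, 1.1]
width: -0.0
```

Run:
```python
from h import *
viewer.get_image("scene")
s,R=st(); print(np.round(R[:,1],3))
```

```text
t 25.73 p [ 485.5 -114.4   49. ] F [ 7.58 -0.74  0.32] w 0.2
[ 0.994  0.016 -0.108]
```

>>> {"fn": "move_arm", "kwargs": {"rows": [[[5,-40,0],0,0]]}}

```text
clock: 25.82
position: [0.4581, -0.1175, 0.0496]
ee_rot: [0.482, 0.473, 0.527, -0.517]
contact_force: [0.9, -1.1, -0.9]
width: 0.0001
```

>>> {"fn": "move_arm", "kwargs": {"rows": [[[-2,20,0],0,0],[[-5,45,0],0,0]]}}

```text
clock: 25.98
position: [0.498, -0.1139, 0.049]
ee_rot: [0.479, 0.471, 0.529, -0.518]
contact_force: [2.5, -1.1, 0.5]
width: 0.0003
```

Run:
```python
from h import *
viewer.get_image("scene")
s,R=st(); print(np.round(R[:,1],3))
```

```text
t 26.03 p [ 510.3 -116.6   51. ] F [ 7.42 -1.02  1.25] w -0.3
[ 0.997  0.019 -0.08 ]
```

>>> {"fn": "move_arm", "kwargs": {"rows": [[[5,-40,0],0,0]]}}

```text
clock: 26.12
position: [0.4832, -0.1198, 0.0509]
ee_rot: [0.492, 0.477, 0.519, -0.511]
contact_force: [1.1, -1.2, 0.3]
width: -0.0002
```

>>> {"fn": "move_arm", "kwargs": {"rows": [[[2,-30,0],0,0],[[2,-30,0],0,0],[[0,5,0],0,0]]}}

```text
clock: 26.37
position: [0.4817, -0.1178, 0.0509]
ee_rot: [0.489, 0.476, 0.521, -0.513]
contact_force: [-0.9, -0.0, 0.0]
width: -0.0002
```

Run:
```python
from h import *
viewer.get_image("scene")
s,R=st(); print(np.round(R[:,1],3))
```

```text
t 26.42 p [ 497.  -120.5   52. ] F [ 9.62 -1.87  0.14] w 0.1
[ 0.999  0.02  -0.048]
```

>>> {"fn": "move_arm", "kwargs": {"rows": [[[4,-40,0],0,0]]}}

```text
clock: 26.5
position: [0.471, -0.1246, 0.0522]
ee_rot: [0.503, 0.483, 0.509, -0.505]
contact_force: [0.3, -2.2, 0.4]
width: -0.0002
```

>>> {"fn": "move_arm", "kwargs": {"rows": [[[-2,20,0],0,0],[[-5,45,0],0,0]]}}

```text
clock: 26.67
position: [0.5118, -0.1212, 0.0542]
ee_rot: [0.5, 0.482, 0.511, -0.506]
contact_force: [2.5, -1.2, 0.9]
width: 0.0
```

Run:
```python
from h import *
viewer.get_image("scene")
s,R=st(); print(np.round(R[:,1],3))
```

```text
t 26.72 p [ 524.1 -124.    56.9] F [ 6.76 -0.65  0.72] w -0.2
[ 1.     0.023 -0.017]
```

>>> {"fn": "move_arm", "kwargs": {"rows": [[[5,-10,-3],0.02,0],[[12,-14,-7],0.02,0],[[20,-14,-10],0.02,0],[[22,-14,-10],0.02,0],[[22,-14,-10],0.02,0]]}}

```text
clock: 27.13
position: [0.5093, -0.1142, 0.0342]
ee_rot: [-0.501, -0.49, -0.501, 0.508]
contact_force: [0.4, -0.6, -0.4]
width: 0.0
```

Run:
```python
from h import *
s,R=st(); print(np.round(R[:,1],3));r=seecase("s32",[.614,-.038,-.01])
```

```text
t 27.13 p [ 509.3 -114.2   34.2] F [ 0.45 -0.58 -0.41] w 0.0
[ 1.     0.004 -0.018]
scene case [ 0.6129 -0.0373 -0.0016] bay-frame mm -54.0 3.6 yaw -0.0076 score 533
```

>>> {"fn": "move_arm", "kwargs": {"rows": [[[-0.5,12,0],0,0],[[-0.5,20,0],0,0],[[-1,23,0],0,0],[[-1,25,0],0,0],[[-1,27,0],0,0],[[-1,28,0],0,0]]}}

```text
clock: 27.68
position: [0.5308, -0.115, 0.0351]
ee_rot: [-0.498, -0.486, -0.504, 0.511]
contact_force: [-17.1, -5.1, 11.5]
width: 0.0007
```

Run:
```python
from h import *
s,R=st(); print(np.round(R[:,1],3));r=seecase("s33",[.614,-.038,0])
```

```text
t 27.68 p [ 530.8 -115.    35.1] F [-17.1   -5.06  11.54] w 0.7
[ 0.999  0.005 -0.032]
scene case [ 0.6138 -0.0371  0.0065] bay-frame mm -53.2 3.7 yaw 0.0005 score 504
```

>>> {"fn": "move_arm", "kwargs": {"rows": [[[-1,2,0],0,0],[[-2,4,0],0,0],[[-2.5,6,0],0,0],[[-2.5,7,0],0,0]]}}

```text
clock: 28.07
position: [0.5306, -0.1153, 0.0364]
ee_rot: [-0.495, -0.481, -0.509, 0.515]
contact_force: [-15.7, -4.6, 6.3]
width: 0.0003
```

Run:
```python
from h import *
s,R=st(); print(np.round(R[:,1],3));r=seecase("s34",[.614,-.038,0])
```

```text
t 28.07 p [ 530.6 -115.3   36.4] F [-15.73  -4.58   6.31] w 0.3
[ 0.999  0.007 -0.047]
scene case [ 0.6138 -0.0372  0.0083] bay-frame mm -53.2 3.6 yaw 0.0023 score 505
```

>>> {"fn": "move_arm", "kwargs": {"rows": [[[-1.5,2,0],0,0],[[-3,4,0],0,0],[[-4,6,0],0,0],[[-4,8,0],0,0]]}}

```text
clock: 28.45
position: [0.5325, -0.1159, 0.0383]
ee_rot: [-0.492, -0.477, -0.513, 0.518]
contact_force: [-13.3, -7.1, -0.4]
width: 0.0001
```

Run:
```python
from h import *
s,R=st(); print(np.round(R[:,1],3));r=seecase("s35",[.614,-.038,0])
```

```text
t 28.45 p [ 532.5 -115.9   38.3] F [-13.31  -7.06  -0.39] w 0.1
[ 0.998  0.009 -0.062]
scene case [ 0.6149 -0.0374  0.0221] bay-frame mm -52.1 3.4 yaw 0.0161 score 520
```

>>> {"fn": "move_arm", "kwargs": {"rows": [[[0,-20,0],0,0],[[0,-38,-5],0,0],[[2,-40,-35],0,0],[[3,-40,-75],0,0],[[3,-40,-115],0,0],[[3,-40,-145],0,0],[[3,-40,-153],0,0],[[3,-28,-153],0,0]]}}

```text
clock: 29.17
position: [0.5016, 0.0394, 0.0343]
ee_rot: [-0.492, -0.476, -0.514, 0.517]
contact_force: [-0.5, -1.2, -0.8]
width: -0.0002
```

Run:
```python
from h import *
s,R=st(); print(np.round(R[:,1],3));r=seecase("s36",[.615,-.038,.015])
s,R=st(); print(np.round(R[:,1],3))
```

```text
t 29.17 p [501.6  39.4  34.3] F [-0.54 -1.25 -0.83] w -0.2
[ 0.998  0.013 -0.063]
scene case [ 0.6148 -0.0382  0.014 ] bay-frame mm -52.2 2.6 yaw 0.008 score 543
t 29.22 p [506.9  38.   34.5] F [ 3.87 -0.32 -0.52] w 0.1
[ 0.998  0.012 -0.056]
```

>>> {"fn": "move_arm", "kwargs": {"rows": [[[-0.5,12,0],0,0],[[-1,20,0],0,0],[[-2,24,0],0,0],[[-3.5,26,0],0,0],[[-4.5,28,0],0,0],[[-5.5,30,0],0,0],[[-5.5,31,0],0,0]]}}

```text
clock: 29.8
position: [0.5315, 0.0388, 0.0364]
ee_rot: [-0.489, -0.475, -0.515, 0.519]
contact_force: [-10.6, 2.7, -1.1]
width: -0.0004
```

Run:
```python
from h import *
s,R=st(); print(np.round(R[:,1],3));r=seecase("s37",[.615,-.038,.01])
```

```text
t 29.8 p [531.5  38.8  36.4] F [-10.64   2.69  -1.06] w -0.4
[ 0.997  0.01  -0.07 ]
scene case [ 0.615  -0.038  -0.0016] bay-frame mm -51.9 2.8 yaw -0.0076 score 504
```

>>> {"fn": "move_arm", "kwargs": {"rows": [[[-1,3,0],0,0],[[-2,5,0],0,0],[[-3,7,0],0,0],[[-3,8,0],0,0]]}}

```text
clock: 30.18
position: [0.5325, 0.0398, 0.037]
ee_rot: [-0.484, -0.472, -0.519, 0.522]
contact_force: [-11.7, 4.5, 0.1]
width: -0.0002
```

Run:
```python
from h import *
s,R=st(); print(np.round(R[:,1],3));r=seecase("s38",[.615,-.038,.01])
```

```text
t 30.18 p [532.5  39.8  37. ] F [-11.67   4.53   0.09] w -0.2
[ 0.996  0.009 -0.085]
scene case [ 0.6157 -0.0375 -0.0123] bay-frame mm -51.3 3.3 yaw -0.0183 score 500
```

>>> {"fn": "move_arm", "kwargs": {"rows": [[[0,-20,0],0,0],[[0,-38,5],0,0],[[2,-40,35],0,0],[[3,-40,75],0,0],[[4,-40,115],0,0],[[4,-40,145],0,0],[[4,-40,152],0,0],[[4,-28,152],0,0]]}}

```text
clock: 30.9
position: [0.505, -0.1152, 0.0382]
ee_rot: [-0.484, -0.473, -0.518, 0.524]
contact_force: [-0.2, 0.4, -0.4]
width: -0.0002
```

Run:
```python
from h import *
s,R=st(); print(np.round(R[:,1],3));r=seecase("s39",[.615,-.038,-.015])
s,R=st(); print(np.round(R[:,1],3))
```

```text
t 30.9 p [ 505.  -115.2   38.2] F [-0.16  0.44 -0.39] w -0.2
[ 0.996  0.004 -0.085]
scene case [ 0.6156 -0.0366 -0.004 ] bay-frame mm -51.3 4.2 yaw -0.01 score 526
t 30.95 p [ 509.4 -114.2   38. ] F [ 3.8   0.44 -0.28] w -0.1
[ 0.997  0.006 -0.08 ]
```

>>> {"fn": "move_arm", "kwargs": {"rows": [[[-1,12,0],0,0],[[-1.5,20,0],0,0],[[-2.5,24,0],0,0],[[-4,27,0],0,0],[[-5,29,0],0,0],[[-6,31,0],0,0],[[-6,32,0],0,0]]}}

```text
clock: 31.53
position: [0.5336, -0.1138, 0.0393]
ee_rot: [-0.482, -0.468, -0.522, 0.526]
contact_force: [-14.0, -7.2, 0.6]
width: 0.0001
```

Run:
```python
from h import *
s,R=st(); print(np.round(R[:,1],3));r=seecase("s40",[.616,-.038,.005])
```

```text
t 31.53 p [ 533.6 -113.8   39.3] F [-13.98  -7.17   0.59] w 0.1
[ 0.995  0.009 -0.099]
scene case [ 0.6175 -0.0367  0.0198] bay-frame mm -49.5 4.1 yaw 0.0138 score 509
```

>>> {"fn": "move_arm", "kwargs": {"rows": [[[0,-20,0],0,0],[[0,-45,0],0,0],[[-20,-70,0],0,0],[[-50,-90,10],0,0],[[-85,-110,40],0,0],[[-115,-130,75],0,0],[[-145,-150,110],0,0],[[-160,-160,140],0,0]]}}

```text
clock: 32.25
position: [0.3968, -0.2374, 0.2089]
ee_rot: [-0.483, -0.467, -0.522, 0.525]
contact_force: [0.8, -0.3, 0.0]
width: 0.0001
```

>>> {"fn": "move_arm", "kwargs": {"rows": [[[0,-15,40],0,0],[[0,-30,80],0,0],[[0,-40,120],0,0],[[0,-40,160],0,0],[[0,-40,200],0,0],[[0,-40,230],0,0],[[0,-40,240],0,0]]}}

```text
clock: 32.83
position: [0.3613, -0.4822, 0.2166]
ee_rot: [-0.484, -0.467, -0.521, 0.526]
contact_force: [0.5, -0.4, 0.2]
width: -0.0002
```

Run:
```python
from h import *
s,R=st()
r=seecase("s41",[.617,-.038,.01])
for k in range(2):
    r=seecase(f"s41{k}",r,rect(-.07,.03,-.1,.1,"blr"))
seecase("t41",[.616,-.037,.01],rect(-.07,.03,-.1,.1,"blr"),"top")
seecase("t42",[.616,-.037,.01],rect(-.07,.0,-.1,.1,"blr"),"top")
im=cv2.imread("pics/t42.png"); cal=viewer.get_calibration("top")
print("bay",edgefit(im,cal,.112,rect(0,.150,-.132,.132,"fblr"),[.667,-.041,.006]))
cv2.imwrite("pics/t42z.png",cv2.resize(im[90:290,120:400],None,fx=2.8,fy=2.8,interpolation=cv2.INTER_CUBIC))
```

```text
t 32.83 p [ 361.3 -482.2  216.6] F [ 0.52 -0.37  0.18] w -0.2
scene case [ 0.6168 -0.0376  0.0117] bay-frame mm -50.2 3.2 yaw 0.0057 score 559
scene case [ 0.6166 -0.0378  0.0083] bay-frame mm -50.4 3.0 yaw 0.0023 score 459
scene case [ 0.6166 -0.0378  0.0083] bay-frame mm -50.4 3.0 yaw 0.0023 score 459
top case [ 0.6132 -0.0362  0.0107] bay-frame mm -53.8 4.6 yaw 0.0047 score 397
top case [ 0.6134 -0.0364  0.0108] bay-frame mm -53.5 4.4 yaw 0.0048 score 440
bay (array([ 0.66803908, -0.03999393,  0.00535524]), np.float64(372.30218505859375))
```

View pics/t42z.png

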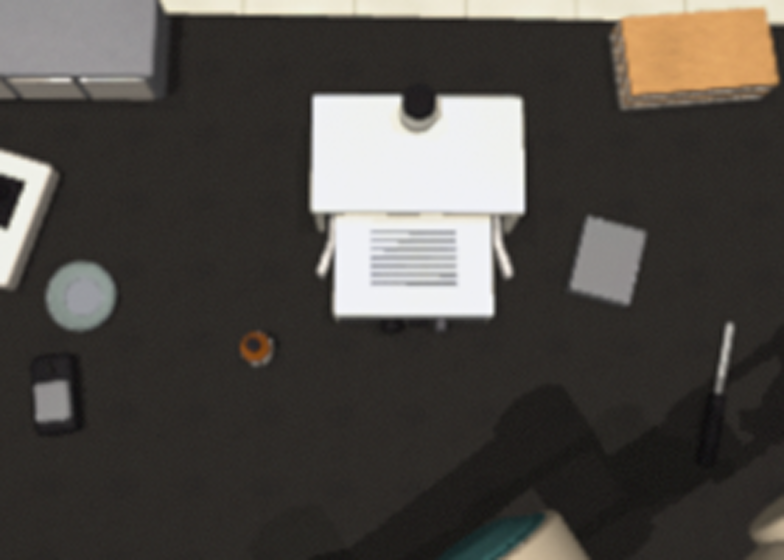

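Run:
```python
from rig import manip
print(manip.sign_off()); print(manip.get_state()["clock"])
```

```text
the job is handed in; nothing more can be done
None
the job is handed in; nothing more can be done
```

I walked the supply into the bay with alternating right and left pushes on the plain ends of its panel, then handed the job in at about 33 s of the 72 s allowed. I cannot see the verdict, and the plunger force below is my estimate, not a reading.

- **Finding the stop:** near the end, each corner took about 4 N more to move than it had on the open bench, which I took to be the plunger. From there I pushed it on about 3 to 4 mm, which puts the plunger force at about 7 N, inside the 6.5 to 8.8 N target.
- **Last checks:** with the arm clear, both cameras show the case square to the bay within about 0.006 rad. It had stayed where it was pushed, within the scene camera's roughly 1 mm noise. The other things look where they were; I judged them by eye, not by measurement.
- **Disagreements:** the scene and top cameras differ by about 3 mm in depth and 1.5 mm sideways, so the depth pushed rests on feel and on changes in the scene camera's view. The case sits about 3 to 4 mm left of centre, near or against the left rail.
- **Less gentle moments:**
  - Some pushes pressed down on the case as well, up to 17 N forward with 11 N down.
  - Trying to correct a growing tool tilt, I once pressed the fingertip on the bench with 76 N. That is below the 120 N wrist limit but was not intended.

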